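Slide the sauce bottle home into the condiment rack

ROBOT

A 6-joint arm with a two-finger parallel gripper is mounted at the origin on a cart in front of the work surface, level with it; the furniture and walls round the work are solid. World frame = base frame: x ahead of the robot, y to its left, z up, the work surface at z = 0. Lengths are in m, angles in rad, forces in N, time in s.
With the tool pointing down it reaches from about 0.15 to 0.775 m from the base axis. Payload 6.1 kg.
Tool frame: the origin (TCP) lies on the centre line of the jaws, within the pads' length; the fingertips stand 25 mm ahead of it and the grasp point (between the pads) lies 6 mm ahead of it (tip_reach is the distance from the TCP to the fingertips, in m); z points along the fingers, y is the line along which they close (so a half turn about z gives the same grasp; the last joint's range is limited). The gripper opens to 85 mm and grips with 20 to 120 N. Pads are 22 mm wide; open, the fingers measure 114 mm over their backs; the gripper's body (76 mm by 85 mm) begins 54 mm behind the grasp point. The pads swing forward as they close: fully open they stand 13 mm farther back than shut.
Start: joints at [-1.196, 0.126, -0.04, 1.405, 0, 1.571], TCP at [0.192, -0.489, 0.256] pointing down, gripper open.
Joint ranges: [-2.72, 2.72], [-0.95, 1.95], [-1.27, 1.35], [-1.78, 2.02], [-1.46, 1.47], [-3.14, 3.14]. Speed limits (rad/s): [2.39, 2.39, 3.01, 3.14, 3.14, 3.14].

INTERFACE

Orientations are given as [roll, pitch, yaw] about the fixed x, y, z axes, in that order (R = Rz(yaw) Ry(pitch) Rx(roll)).
In Python, from cell import get_obs, get_image, camera_model, hand_in, tip_reach gives the robot as it stands.
- The arm moves only by the shell command python3 -m creep 'ROWS'. ROWS is JSON, a list of rows, each a list of 7 numbers: the shift along the tool's x, y, z each as a share of 0.5 m, from -1 to 1, then the turn, a rotation vector about the tool's x, y, z each as a share of 90 degrees, from -1 to 1, then the opening in per cent of the stroke, from 0 (shut) to 100 (fully open). In form: [[x, y, z, rx, ry, rz, fingers], ...]. A call has 1 to 20 rows; each row is the pose to reach, as a shift and turn from the pose commanded when the call began, along the tool's axes at that moment; what a row does not reach only later rows make up. A row lasts 1/8 s, in which the tool goes at most 62.5 mm and 10.7 degrees, less where a joint would pass 70% of its speed; a pose out of reach is approached as far as the arm can. A call with a number of a shift or a turn outside -1 to 1 is refused whole. A call with a gripper value outside its range is refused whole. The fingers move at their own pace and stop on an object; the grip force is fixed at half the most. Time passes only in rows, so rows that repeat a pose let the fingers close. It gives the time, the measured TCP pose, the force, the opening and the grip force at its end, in the units of the state.
- get_obs(): the state, without advancing time (a new reading comes with each control period).
- get_image(name): name is "scene" or "top" or "wrist"; returns the picture (480x640x3 uint8, red, green, blue); there is no depth.
- camera_model(name): a dict with "fov_y" (degrees; the focal length in pixels is half the picture's height over the tangent of half this angle, whatever the lens; pixels are square), "cx", "cy" (the principal point, pixels), "camera_from_world" (4x4, takes a point from world to camera coordinates). Camera axes: x right, y up, looking along -z (the intrinsics and any distortion apply to the point x, -y, -z); pixel columns grow to the right and rows downward; lengths in m; the calibration is good to about 2 mm. A picture is of the moment at which its call begins: read the wrist's pose just before it. camera_model takes no time and is no camera call; for the wrist camera it gives the pose at the moment of the call.
- hand_in(): hands the job in; it is judged then, once.
The state is a dict: "clock": time; "q": joint angles; "dq": joint speeds; "joint_torque": joint torques, N m; "tool_pos": TCP position; "tcp_rot": TCP orientation; "contact_force": force on the tool from outside, world axes, zero at the start; "torque": the same for the moment, N m; "finger_gap": finger opening in m; "grasp_force": force on a finger pad.
Only numpy, scipy, OpenCV 4.12 (cv2) and the standard library are available. Lean on these libraries where they do the work, as an engineer would, in place of code of your own. Each camera call takes 0.05 s, during which the arm holds its last target. There are 200 camera calls.

TASK

Push the tall sauce bottle across the worktop into the one free place of the wooden condiment rack, the bay with the round cork mat between or beside the two spice jars, until it stands fully home against the rack's back board. Push it low on its body so that it slides upright the whole way: it must not be lifted off the worktop or tipped over. Leave the spice jars in their bays and the other small things on the worktop where they stand.

Things in the scene. Friction and masses are not known exactly. Their poses are not given: they have to be found in the camera images.
- sauce_bottle: The tall narrow sauce bottle with a yellow cap, 188 mm high, round, 46 mm diameter over the lower part of the body and narrowing to the neck; about 0.27 kg, loose, standing on the worktop at the right of the work area. Origin at the centre of its underside, z up. Pushed well below a quarter of its height it slides; pushed high it tips.
- rack: Low wooden rack, fixed, 238 mm wide: three floorless bays in a row, 76 mm apart centre to centre, each 66 mm wide, 44 mm deep. Back board 67 mm high; dividers and ends 34 mm high, 10 mm thick. Origin on the worktop (z = 0) in the middle bay, 23.5 mm in front of the back board's face; x points into the bays (the way the bottle goes home), open fronts face -x; y along the row.
- bay_mat: The round flat cork mat, 54 mm across and under 1 mm thick (nothing catches on it), lying in the free bay, which may be any of the three. Origin at its centre: on the centre line of the free bay, 23.5 mm in front of the back board's face, so the bottle stands centred over it when home.
- spice_left: a glass spice jar with a green lid, 46 mm diameter, 106 mm high, loose, standing in a bay of the rack; stays there. Origin at the centre of its underside.
- spice_right: the other glass spice jar with a green lid, 46 mm diameter, 106 mm high, loose, standing in a bay of the rack; stays there. Origin at the centre of its underside.
- timer: A bystander to leave alone: kitchen timer, 62 mm across, 48 mm high, near the front edge. Origin at its underside.
- garlic: A bystander to leave alone: garlic bulb, 56 mm, near the front edge. Origin at its underside.
- lime: A bystander to leave alone: lime, 52 mm, at the back. Origin at its underside.
- shaker: A bystander to leave alone: small shaker, 44 mm across, 90 mm high, at the front right. Origin at its underside.
- dropper: A bystander to leave alone: small dropper bottle, 33 mm across, 102 mm high, at the back (not the bottle to push). Origin at its underside.
There are look-alikes about, which are no part of the job. Leave any red look-alike of the sauce_bottle alone.

How it is judged:
By the outcome, as a careful person would: the job done as asked, in the order asked, and still so for the second after the job is handed in, with the robot touching nothing.
It also fails if it takes over 64 s, if anything falls off the work surface, if the arm or the gripper's body presses on something with over 40 N, if the wrist force passes 120 N, or if a joint passes its speed limit or range.

## Working session

There is one attempt and no reset: what is moved stays moved. The work goes in short steps, Python scripts to look and compute and a shell command to move; the robot and the scene stay as the last step left them, time stands still between calls to the robot, and variables do not carry over. Pictures are saved under pics/ and viewed, at most 10 in all, crops included, and the job is handed in when it is done.

```bash
ls; mkdir -p pics
python3 - <<'E'
from cell import *
import cv2
for n in("scene","top"):
    im=get_image(n); cv2.imwrite(f"pics/{n}0.png",im[:,:,::-1]); m=camera_model(n); print(n,m)
o=get_obs(); print(o, tip_reach)
E
```

```text
pics
scene {'fov_y': 56.02199040172934, 'cx': 313.52065122496356, 'cy': 235.66007542673216, 'camera_from_world': array([[-0.83544351, -0.54957224,  0.00212003,  0.39200974],
       [ 0.23685914, -0.35658   ,  0.90374136, -0.18678   ],
       [-0.4959152 ,  0.75552701,  0.42807366, -0.79514092],
       [ 0.        ,  0.        ,  0.        ,  1.        ]])}
top {'fov_y': 54.185539350618924, 'cx': 322.44866110530285, 'cy': 241.83613913590668, 'camera_from_world': array([[ 2.73349189e-04, -9.99886365e-01,  1.50725675e-02,
        -4.49878528e-02],
       [ 9.98363770e-01,  1.13474095e-03,  5.71707556e-02,
        -5.07022661e-01],
       [-5.71813625e-02,  1.50322777e-02,  9.98250631e-01,
        -8.73409774e-01],
       [ 0.00000000e+00,  0.00000000e+00,  0.00000000e+00,
         1.00000000e+00]])}
{'clock': 0.1, 'q': array([-1.19599101e+00,  1.26347498e-01, -4.04970468e-02,  1.40541956e+00,
       -5.11877665e-06,  1.57080930e+00]), 'dq': array([-0.00068178, -0.00074362,  0.00184812,  0.00032186, -0.00052485,
        0.00013779]), 'joint_torque': array([ 2.74592763e-03, -4.36907530e+01,  3.53603590e+01,  1.37812929e-02,
        2.28323929e-04, -1.29031420e-05]), 'tool_pos': array([ 0.19207434, -0.48824345,  0.25559629]), 'tcp_rot': array([-3.14012488e+00,  5.13780692e-06,  3.74792357e-01]), 'contact_force': array([-0.55387777,  0.44888435,  0.23965249]), 'torque': array([ 0.02638663,  0.02960075, -0.00795787]), 'grasp_force': 0.0, 'finger_gap': 0.08538153768063582} 0.025
```

View pics/scene0.png

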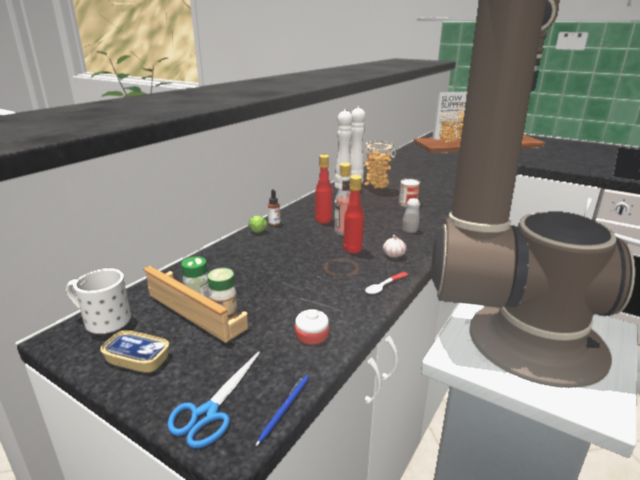

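View pics/top0.png

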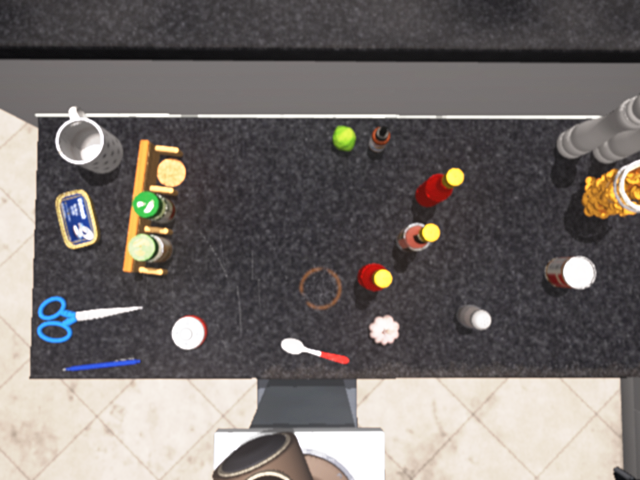

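Candidates for the yellow-capped bottle, in the top view: (375,277) red, (416,238) pale with a label, (435,190) red. In the scene view they are at (354,220), (343,205) and (324,195). The dropper at (380,138) is not a candidate. The free bay, with the mat, is at (171,173). I'll check the bottles in a close crop.

Run:
```python
import cv2,numpy as np
a=cv2.imread("pics/scene0.png")[145:265,300:420];b=cv2.imread("pics/top0.png")
c=b[160:300,350:470]
f=lambda i,w,h:cv2.resize(i,(w,h),interpolation=cv2.INTER_CUBIC)
d=b[130:285,115:195]
cv2.imwrite("pics/c1.png",np.hstack([f(a,360,360)[:,:],f(c,309,360)]))
cv2.imwrite("pics/c2.png",np.hstack([f(d,309,600),f(b[160:300,350:470],490,600)]))
```

```text
(no output)
```

View pics/c1.png

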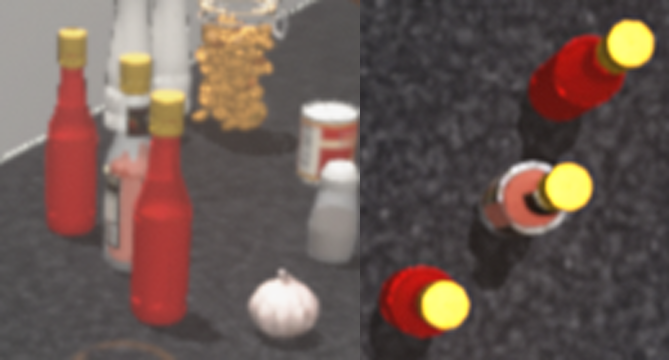

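View pics/c2.png

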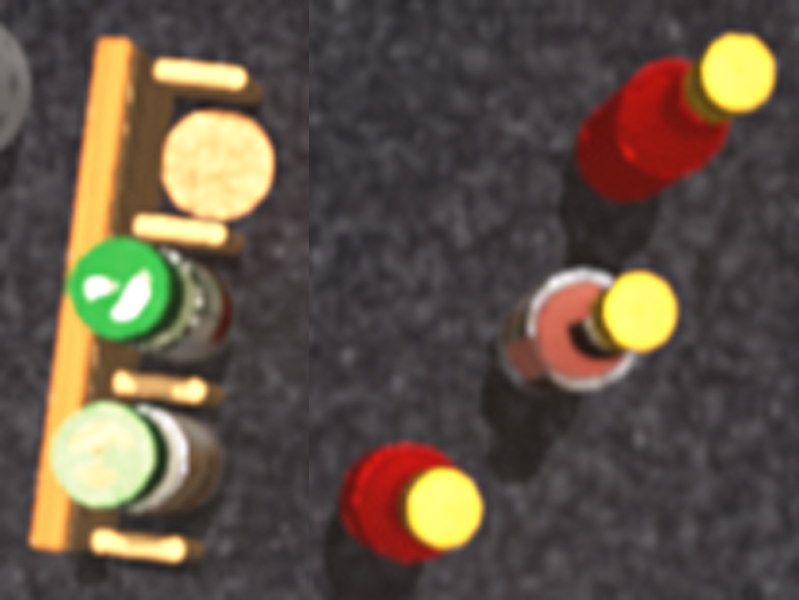

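The target is the middle, clear labelled bottle at top (416,238). The two solid red bottles on either side are look-alikes. Now I'll work out positions.

```bash
cat > h.py <<'E'
import numpy as np
from cell import *
def ray(n,u,v,z,m=None):
    m=m or camera_model(n); f=240/np.tan(np.radians(m['fov_y']/2)); T=m['camera_from_world']
    d=np.array([(u-m['cx'])/f,-(v-m['cy'])/f,-1]); R=T[:3,:3]; c=-R.T@T[:3,3]; d=R.T@d
    return (c+d*(z-c[2])/d[2])[:2]
def proj(n,p):
    m=camera_model(n); f=240/np.tan(np.radians(m['fov_y']/2)); T=m['camera_from_world']
    q=T[:3,:3]@p+T[:3,3]; return m['cx']+f*q[0]/-q[2], m['cy']+f*q[1]/q[2]
E
python3 - <<'E'
from h import *
np.set_printoptions(precision=4,suppress=True)
L=lambda x,y:(115+x/3.8625,130+y/3.871)
R=lambda x,y:(350+(x-309)/4.083,160+y/4.286)
print("mat",ray("top",*L(218,165),.001))
for nm,p in dict(target=(640,312),front=(444,508),back=(738,73)).items(): print(nm,ray("top",*R(*p),.188))
D=[((160,70),(247,78)),((135,228),(228,234)),((115,383),(207,392)),((92,543),(186,548))]
for a,b in D: print("div",ray("top",*L(*a),.034),ray("top",*L(*b),.034))
print("board top ends",ray("top",*L(113,40),.067),ray("top",*L(47,548),.067))
print("lids",ray("top",*L(121,289),.106),ray("top",*L(106,455),.106))
S=lambda x,y:(300+x/3,145+y/3)
for nm,p in dict(target=(135,58),front=(167,96),back=(72,34)).items(): print("scene",nm,ray("scene",*S(*p),.188))
for nm,p in dict(lime=(344,138,.03),drop=(380,133,.09),timer=(189,332,.04),garlic=(384,330,.03),shak=(480,319,.085),spoon=(291,346,.005),tin=(577,272,.1)).items(): print(nm,ray("top",*p))
print("scene lids",ray("scene",194,263,.106),ray("scene",221,275,.106))
print("scene timer,lime",ray("scene",312,316,.048),ray("scene",258,224,.026))
E
```

```text
mat [0.6413 0.2467]
target [ 0.5112 -0.2083]
front [ 0.4414 -0.1342]
back [ 0.5975 -0.2466]
div [0.6806 0.2652] [0.6769 0.2233]
div [0.6039 0.2756] [0.6011 0.2311]
div [0.5294 0.2835] [0.5252 0.2397]
div [0.4533 0.2927] [0.4509 0.2482]
board top ends [0.6861 0.2759] [0.4511 0.3007]
lids [0.5647 0.2556] [0.4918 0.2606]
scene target [ 0.5113 -0.206 ]
scene front [ 0.4405 -0.1311]
scene back [ 0.5942 -0.2396]
lime [ 0.7024 -0.085 ]
drop [ 0.6947 -0.1447]
timer [0.3417 0.1975]
garlic [ 0.3434 -0.158 ]
shak [ 0.3692 -0.3171]
spoon [0.3105 0.0146]
tin [ 0.4507 -0.4811]
scene lids [0.5625 0.2599] [0.4902 0.2644]
scene timer,lime [0.3342 0.2102] [ 0.6978 -0.0807]
```

```bash
cat >> h.py <<'E'
from scipy.spatial.transform import Rotation as Ro
def rot(yaw,tilt): return Ro.from_euler('z',yaw,degrees=True)*Ro.from_euler('x',180,degrees=True)*Ro.from_euler('y',tilt,degrees=True)
def row(p,yaw,tilt,fing,o=None):
    o=o or get_obs(); R0=Ro.from_euler('xyz',o['tcp_rot'])
    s=R0.inv().apply(np.array(p)-o['tool_pos'])/.5; t=(R0.inv()*rot(yaw,tilt)).as_rotvec()/(np.pi/2)
    print([round(float(v),3) for v in [*s,*t]]+[fing])
def tips(tip,yaw,tilt): return np.array(tip)-.025*rot(yaw,tilt).as_matrix()[:,2]
def st():
    o=get_obs(); R=Ro.from_euler('xyz',o['tcp_rot']).as_matrix()
    print('t',round(o['clock'],2),'tcp',o['tool_pos'].round(4),'tip',(o['tool_pos']+.025*R[:,2]).round(4),'z',R[:,2].round(3),'q',o['q'].round(3),'F',o['contact_force'].round(1),'gap',round(o['finger_gap'],4))
E
python3 - <<'E'
from h import *
row([.46,-.33,.26],72,0,24)
row([.46,-.33,.26],72,43,24)
E
```

```text
[0.615, -0.098, -0.009, -0.001, -0.0, -0.561, 24]
[0.615, -0.098, -0.009, 0.21, 0.445, -0.534, 24]
```

```bash
python3 -m creep '[[0.1,-0.02,-0.01,0,0,-0.1,24],[0.2,-0.03,-0.01,0,0,-0.2,24],[0.3,-0.05,-0.01,0,0,-0.3,24],[0.4,-0.065,-0.01,0,0,-0.4,24],[0.5,-0.08,-0.01,0,0,-0.5,24],[0.615,-0.098,-0.01,0,0,-0.56,24],[0.615,-0.098,-0.01,0,0,-0.56,24],[0.615,-0.098,-0.01,0,0,-0.56,24]]'; python3 -c "from h import *;st()"
python3 -m creep '[[0,0,0,0,0.1,0,24],[0,0,0,0,0.2,0,24],[0,0,0,0,0.3,0,24],[0,0,0,0,0.4,0,24],[0,0,0,0,0.478,0,24],[0,0,0,0,0.478,0,24],[0,0,0,0,0.478,0,24]]'; python3 -c "from h import *;st()
for y,t in((72,43),):
  row(tips([.4925,-.2633,.10],y,t),y,t,24); row(tips([.4925,-.2633,.017],y,t),y,t,24)"
```

```text
clock: 1.1
tool_pos: [0.4602, -0.3302, 0.2608]
tcp_rot: [-3.14, 0.0, 1.255]
contact_force: [0.5, 0.0, -0.3]
finger_gap: 0.0202
grasp_force: 0.0
t 1.1 tcp [ 0.4602 -0.3302  0.2608] tip [ 0.4602 -0.3302  0.2358] z [-0.001  0.    -1.   ] q [-0.622  0.206  0.066  1.432 -0.     1.265] F [ 0.5  0.  -0.3] gap 0.0202
clock: 1.98
tool_pos: [0.4599, -0.331, 0.2617]
tcp_rot: [3.141, -0.748, 1.254]
contact_force: [0.1, -0.5, -0.1]
finger_gap: 0.0203
grasp_force: 0.0
t 1.98 tcp [ 0.4599 -0.331   0.2617] tip [ 0.4653 -0.3148  0.2434] z [ 0.213  0.646 -0.733] q [-0.899  0.502  0.289  1.829  0.605  0.84 ] F [ 0.1 -0.5 -0.1] gap 0.0203
[-0.111, 0.02, 0.288, 0.002, 0.001, -0.001, 24]
[-0.224, 0.019, 0.41, 0.002, 0.001, -0.001, 24]
```

```bash
python3 -m creep '[[-0.05,0.01,0.1,0,0,0,24],[-0.08,0.02,0.2,0,0,0,24],[-0.111,0.02,0.288,0,0,0,24],[-0.15,0.02,0.33,0,0,0,24],[-0.19,0.02,0.37,0,0,0,24],[-0.224,0.02,0.41,0,0,0,24],[-0.224,0.02,0.41,0,0,0,24],[-0.224,0.02,0.41,0,0,0,24]]'
python3 - <<'E'
from h import *; import cv2
st()
a=get_image("top")[150:330,330:530,::-1]; s=get_image("scene")[130:290,280:460,::-1]
cv2.imwrite("pics/d1.png",np.hstack([cv2.resize(a,(400,360)),cv2.resize(s,(400,360))]))
E
```

```text
clock: 2.98
tool_pos: [0.4886, -0.2785, 0.0369]
tcp_rot: [3.138, -0.749, 1.257]
contact_force: [0.7, -0.4, 0.5]
finger_gap: 0.0203
grasp_force: 0.0
t 2.98 tcp [ 0.4886 -0.2785  0.0369] tip [ 0.4939 -0.2623  0.0186] z [ 0.213  0.647 -0.732] q [-0.811  0.564 -0.116  1.305  0.644  0.935] F [ 0.7 -0.4  0.5] gap 0.0203
```

View pics/d1.png

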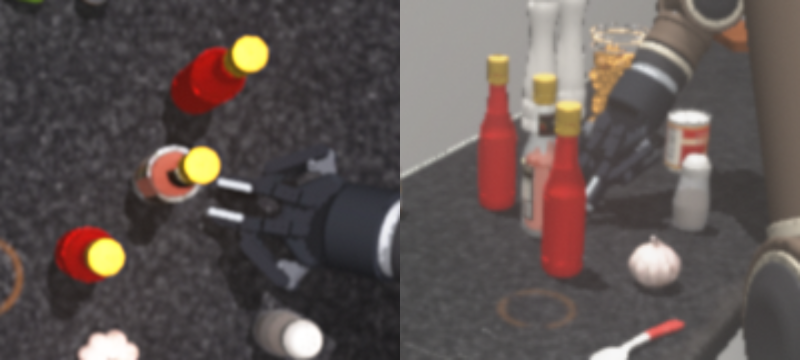

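The crop shows the fingers astride the line behind the clear bottle, with both red ones clear to the sides. I'll start the push.

```bash
python3 -m creep '[[0.029,0,0.027,0,0,0,24],[0.041,0,0.038,0,0,0,24],[0.047,0,0.044,0,0,0,24],[0.053,0,0.049,0,0,0,24],[0.059,0,0.055,0,0,0,24],[0.066,0,0.061,0,0,0,24],[0.076,0,0.071,0,0,0,24],[0.088,0,0.082,0,0,0,24],[0.099,0,0.093,0,0,0,24],[0.111,0,0.104,0,0,0,24],[0.123,0,0.115,0,0,0,24],[0.135,0,0.125,0,0,0,24],[0.146,0,0.136,0,0,0,24],[0.146,0,0.136,0,0,0,24]]'
python3 - <<'E'
from h import *; import cv2
st()
a=get_image("top")[150:330,330:530,::-1]; s=get_image("scene")[130:290,280:460,::-1]
cv2.imwrite("pics/d2.png",np.hstack([cv2.resize(a,(400,360)),cv2.resize(s,(400,360))]))
E
```

```text
clock: 4.82
tool_pos: [0.5189, -0.1826, 0.035]
tcp_rot: [-3.141, -0.751, 1.255]
contact_force: [-0.4, 0.1, 0.3]
finger_gap: 0.0206
grasp_force: 0.0
t 4.83 tcp [ 0.5189 -0.1826  0.035 ] tip [ 0.5242 -0.1664  0.0168] z [ 0.212  0.649 -0.731] q [-0.66   0.47  -0.264  1.142  0.698  1.115] F [-0.4  0.1  0.3] gap 0.0206
```

View pics/d2.png

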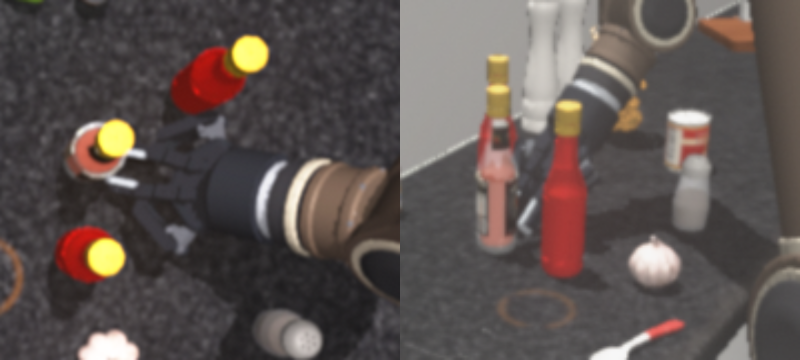

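Run:
```python
from h import *
t=np.array([.5242,-.1664]); d=np.array([np.cos(np.radians(71.9)),np.sin(np.radians(71.9))]); n=np.array([d[1],-d[0]])
F=lambda x,y:(330+x/2,150+y/2)
for nm,p in dict(up1=(222,130),up2=(205,117),lo1=(190,235),lo2=(172,250),cap=(116,138)).items():
  for z in ([.05,.09] if nm!='cap' else [.188]):
    w=ray("top",*F(*p),z); print(nm,z,w.round(4),'along',((w-t)@d).round(4),'lat',((w-t)@n).round(4))
for nm,b in dict(front=(.441,-.1325),back=(.596,-.243)).items(): print(nm,((np.array(b)-t)@d).round(4),((np.array(b)-t)@n).round(4))
```

```text
up1 0.05 [ 0.5545 -0.2612] along -0.0807 lat 0.0583
up1 0.09 [ 0.5499 -0.2504] along -0.0719 lat 0.0505
up2 0.05 [ 0.5664 -0.2457] along -0.0623 lat 0.0648
up2 0.09 [ 0.5613 -0.2357] along -0.0543 lat 0.0568
lo1 0.05 [ 0.4585 -0.2306] along -0.0815 lat -0.0425
lo1 0.09 [ 0.4584 -0.2213] along -0.0726 lat -0.0455
lo2 0.05 [ 0.4449 -0.2141] along -0.0699 lat -0.0606
lo2 0.09 [ 0.4454 -0.2055] along -0.0616 lat -0.0627
cap 0.188 [ 0.5323 -0.1424] along 0.0253 lat 0.0002
front 0.0064 -0.0896
back -0.0505 0.092
```

```bash
python3 -m creep '[[0.012,0,0.011,0,0,0,24],[0.024,0,0.021,0,0,0,24],[0.036,0,0.032,0,0,0,24],[0.047,0.003,0.043,0,0,0,24],[0.059,0.006,0.054,0,0,0,24],[0.071,0.01,0.064,0,0,0,24],[0.083,0.013,0.075,0,0,0,24],[0.095,0.016,0.086,0,0,0,24],[0.107,0.016,0.096,0,0,0,24],[0.118,0.016,0.107,0,0,0,24],[0.13,0.016,0.118,0,0,0,24],[0.142,0.016,0.129,0,0,0,24],[0.154,0.016,0.139,0,0,0,24],[0.163,0.016,0.147,0,0,0,24],[0.163,0.016,0.147,0,0,0,24]]'
python3 - <<'E'
from h import *; import cv2
st()
a=get_image("top")[90:330,130:530,::-1]
cv2.imwrite("pics/d3.png",cv2.resize(a,(800,480)))
E
```

```text
clock: 6.8
tool_pos: [0.5607, -0.0812, 0.037]
tcp_rot: [3.141, -0.751, 1.255]
contact_force: [0.2, -1.6, -0.9]
finger_gap: 0.0203
grasp_force: 0.7
t 6.8 tcp [ 0.5607 -0.0812  0.037 ] tip [ 0.566  -0.065   0.0188] z [ 0.212  0.649 -0.731] q [-0.471  0.394 -0.365  0.956  0.74   1.359] F [ 0.2 -1.6 -0.9] gap 0.0203
```

View pics/d3.png

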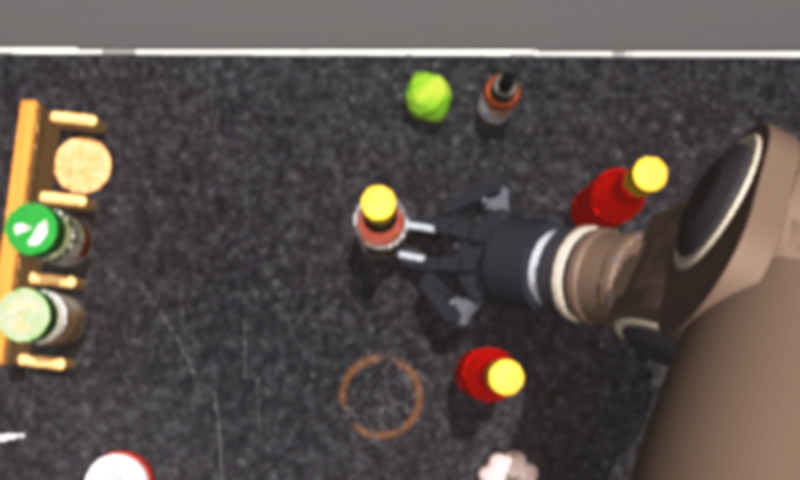

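Run:
```python
from h import *
G=np.array([.641,.247]); a=np.array([np.cos(np.radians(83.7)),np.sin(np.radians(83.7))])
b0=ray("top",319,191.5,.188); o=get_obs(); print(b0.round(4))
t=np.array([.566,-.065]); y0=71.9; d=np.array([np.cos(np.radians(y0)),np.sin(np.radians(y0))]); k=(b0-t)@d; print('along',k,'lat',(b0-t)@[d[1],-d[0]])
b0=t+.0253*d
C=G-.13*a; E=G-.055*a; print('C dir',np.degrees(np.arctan2(*(C-b0)[::-1])))
for u in np.linspace(0,1,21)[1:]:
    b=(1-u)**2*b0+2*u*(1-u)*C+u*u*E; v=2*(1-u)*(C-b0)+2*u*(E-C); y=np.degrees(np.arctan2(v[1],v[0]))
    dd=v/np.linalg.norm(v); row(tips([*(b-.0253*dd),.018],y,43),y,43,24,o)
```

```text
[ 0.5744 -0.0367]
along 0.029499409098639205 lat -0.0007895424780211948
C dir 71.57736941543757
[0.024, -0.0, 0.024, -0.0, -0.0, 0.0, 24]
[0.047, 0.0, 0.046, 0.002, -0.0, -0.002, 24]
[0.07, 0.0, 0.067, 0.004, -0.0, -0.005, 24]
[0.092, 0.001, 0.088, 0.007, -0.0, -0.007, 24]
[0.113, 0.001, 0.107, 0.009, -0.0, -0.01, 24]
[0.134, 0.0, 0.127, 0.012, -0.0, -0.013, 24]
[0.154, 0.0, 0.145, 0.015, -0.0, -0.016, 24]
[0.173, -0.0, 0.164, 0.019, -0.0, -0.02, 24]
[0.192, -0.001, 0.181, 0.022, -0.0, -0.024, 24]
[0.21, -0.001, 0.198, 0.026, -0.0, -0.028, 24]
[0.227, -0.002, 0.214, 0.03, -0.0, -0.032, 24]
[0.244, -0.003, 0.229, 0.034, -0.0, -0.037, 24]
[0.26, -0.004, 0.244, 0.039, -0.0, -0.042, 24]
[0.275, -0.005, 0.258, 0.045, -0.0, -0.048, 24]
[0.29, -0.006, 0.272, 0.05, -0.0, -0.054, 24]
[0.304, -0.007, 0.285, 0.057, -0.0, -0.061, 24]
[0.317, -0.008, 0.297, 0.064, -0.0, -0.068, 24]
[0.33, -0.009, 0.309, 0.071, -0.0, -0.076, 24]
[0.342, -0.01, 0.32, 0.08, -0.0, -0.086, 24]
[0.353, -0.012, 0.331, 0.089, -0.0, -0.096, 24]
```

```bash
python3 -m creep '[[0.012,0,0.011,0,0,0,24],[0.027,0,0.026,0,0,0,24],[0.042,0,0.041,0.002,0,-0.002,24],[0.057,0,0.056,0.003,0,-0.003,24],[0.072,0,0.069,0.004,0,-0.005,24],[0.087,0.001,0.083,0.006,0,-0.007,24],[0.102,0.001,0.097,0.008,0,-0.009,24],[0.117,0.001,0.111,0.01,0,-0.01,24],[0.132,0,0.125,0.012,0,-0.013,24],[0.147,0,0.139,0.014,0,-0.015,24],[0.162,0,0.153,0.017,0,-0.018,24],[0.177,0,0.167,0.019,0,-0.021,24],[0.192,-0.001,0.181,0.022,0,-0.024,24],[0.205,-0.001,0.193,0.025,0,-0.027,24],[0.216,-0.001,0.204,0.028,0,-0.03,24],[0.227,-0.002,0.214,0.03,0,-0.032,24],[0.227,-0.002,0.214,0.03,0,-0.032,24]]'
python3 - <<'E'
from h import *; import cv2
st()
a=get_image("top")[100:340,100:400,::-1]; s=get_image("scene")[130:330,180:430,::-1]
cv2.imwrite("pics/d4.png",np.hstack([cv2.resize(a,(500,400)),cv2.resize(s,(300,400))[:, :]]))
E
```

```text
clock: 8.98
tool_pos: [0.6082, 0.0675, 0.036]
tcp_rot: [-3.141, -0.751, 1.324]
contact_force: [-0.2, 0.1, -0.5]
finger_gap: 0.0206
grasp_force: 0.0
t 8.97 tcp [0.6082 0.0675 0.036 ] tip [0.6124 0.084  0.0177] z [ 0.166  0.662 -0.731] q [-0.196  0.363 -0.411  0.75   0.75   1.64 ] F [-0.2  0.1 -0.5] gap 0.0206
```

View pics/d4.png

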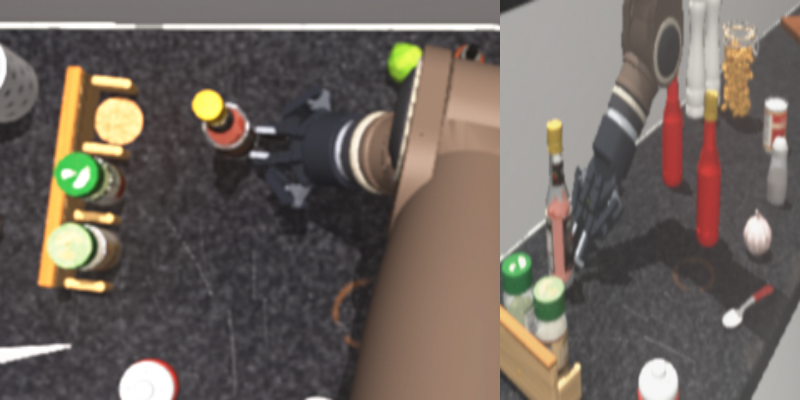

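Run:
```python
from h import *
G=np.array([.641,.247]); a=np.array([np.cos(np.radians(83.7)),np.sin(np.radians(83.7))])
b=ray("top",224.8,163,.188); o=get_obs(); t=np.array([.6124,.084]); y0=75.86; d=np.array([np.cos(np.radians(y0)),np.sin(np.radians(y0))])
print(b.round(4),'along',(b-t)@d,'lat',(b-t)@[d[1],-d[0]],'to home',(G-b)@a,(G-b)@[a[1],-a[0]])
b0=t+.0253*d; C=G-.09*a; E=G-.05*a; print('Cdir',np.degrees(np.arctan2(*(C-b0)[::-1])))
P=[]
for u in np.linspace(0,1,11)[1:]:
    c=(1-u)**2*b0+2*u*(1-u)*C+u*u*E; v=2*(1-u)*(C-b0)+2*u*(E-C); P.append((c,np.degrees(np.arctan2(v[1],v[0]))))
for s in (.04,.03,.02,.01,.0,-.006): P.append((G-s*a,83.7))
for c,y in P:
    dd=np.array([np.cos(np.radians(y)),np.sin(np.radians(y))]); row(tips([*(c-.0253*dd),.018],y,43),y,43,24,o)
```

```text
[0.6181 0.1078] along 0.024438987416976383 lat -0.00031720317854091426 to home 0.1409002156580431 0.007521174719290522
Cdir 75.64423199238664
[0.016, 0.001, 0.014, 0.003, -0.0, -0.004, 24]
[0.03, 0.002, 0.027, 0.008, -0.0, -0.01, 24]
[0.044, 0.002, 0.04, 0.013, -0.0, -0.015, 24]
[0.058, 0.003, 0.053, 0.019, -0.0, -0.021, 24]
[0.071, 0.003, 0.065, 0.025, -0.0, -0.028, 24]
[0.084, 0.003, 0.078, 0.031, -0.0, -0.034, 24]
[0.097, 0.003, 0.089, 0.038, -0.0, -0.041, 24]
[0.11, 0.003, 0.101, 0.044, -0.0, -0.049, 24]
[0.122, 0.002, 0.112, 0.052, -0.0, -0.056, 24]
[0.134, 0.001, 0.124, 0.059, -0.0, -0.064, 24]
[0.148, -0.001, 0.137, 0.059, -0.0, -0.064, 24]
[0.163, -0.004, 0.151, 0.059, -0.0, -0.064, 24]
[0.177, -0.007, 0.164, 0.059, -0.0, -0.064, 24]
[0.192, -0.01, 0.178, 0.059, -0.0, -0.064, 24]
[0.206, -0.012, 0.191, 0.059, -0.0, -0.064, 24]
[0.215, -0.014, 0.199, 0.059, -0.0, -0.064, 24]
```

```bash
python3 -m creep '[[0.01,0.001,0.009,0.002,0,-0.002,24],[0.023,0.001,0.02,0.005,0,-0.007,24],[0.037,0.002,0.034,0.01,0,-0.012,24],[0.051,0.003,0.046,0.016,0,-0.018,24],[0.065,0.003,0.06,0.022,0,-0.025,24],[0.078,0.003,0.072,0.028,0,-0.031,24],[0.091,0.003,0.084,0.035,0,-0.038,24],[0.104,0.003,0.096,0.041,0,-0.045,24],[0.116,0.002,0.107,0.048,0,-0.052,24],[0.128,0.001,0.118,0.056,0,-0.06,24],[0.141,0,0.13,0.059,0,-0.064,24],[0.152,-0.002,0.141,0.059,0,-0.064,24],[0.163,-0.004,0.151,0.059,0,-0.064,24],[0.17,-0.006,0.158,0.059,0,-0.064,24],[0.177,-0.007,0.164,0.059,0,-0.064,24],[0.177,-0.007,0.164,0.059,0,-0.064,24]]'
python3 - <<'E'
from h import *; import cv2
st()
a=get_image("top")[110:290,100:280,::-1]; s=get_image("scene")[170:350,130:270,::-1]
cv2.imwrite("pics/d5.png",np.hstack([cv2.resize(a,(500,500)),cv2.resize(s,(300,386))] if 0 else [cv2.resize(a,(450,450)),cv2.resize(s,(350,450))]))
E
```

```text
clock: 11.08
tool_pos: [0.6343, 0.185, 0.0366]
tcp_rot: [3.141, -0.751, 1.461]
contact_force: [0.1, -1.3, -0.6]
finger_gap: 0.0205
grasp_force: 0.7
t 11.07 tcp [0.6343 0.185  0.0366] tip [0.6362 0.2019 0.0184] z [ 0.076  0.678 -0.731] q [ 0.002  0.413 -0.335  0.718  0.745  1.724] F [ 0.1 -1.3 -0.6] gap 0.0205
```

View pics/d5.png

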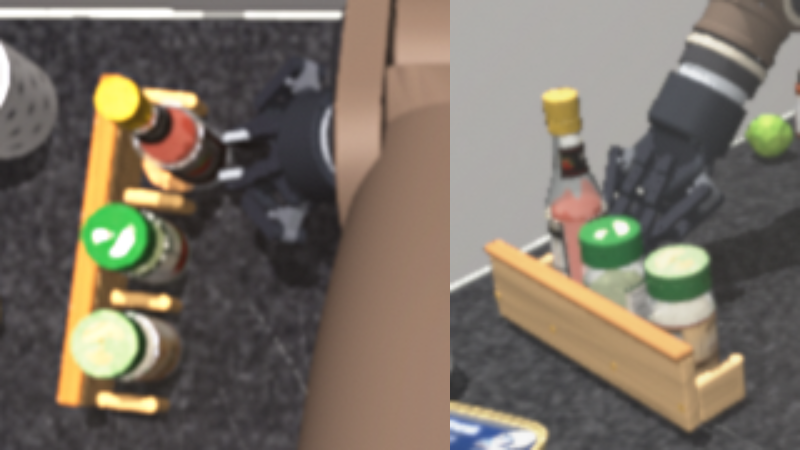

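The bottle is upright and entering the free bay; its cap is at full-image (147,150) and the fingers are clear of the dividers.

Run:
```python
from h import *
G=np.array([.641,.247]); a=np.array([np.cos(np.radians(83.7)),np.sin(np.radians(83.7))])
b=ray("top",147.2,149.6,.188); print(b,(G-b)@a,(G-b)@[a[1],-a[0]])
o=get_obs(); t=np.array([.6362,.2019])
for s in (.006,.012,.016,.018,.020,.022):
  row(tips([*(t+s*a),.0184],83.7,43),83.7,43,24,o)
```

```text
[0.63838811 0.22656561] 0.020597597940959084 0.0003537641752142558
[0.009, -0.0, 0.008, 0.0, -0.0, -0.0, 24]
[0.018, -0.0, 0.017, 0.0, -0.0, -0.0, 24]
[0.024, -0.0, 0.022, 0.0, -0.0, -0.0, 24]
[0.027, -0.0, 0.025, 0.0, -0.0, -0.0, 24]
[0.03, -0.0, 0.028, 0.0, -0.0, -0.0, 24]
[0.033, -0.0, 0.03, 0.0, -0.0, -0.0, 24]
```

```bash
python3 -m creep '[[0.006,0,0.005,0,0,0,24],[0.012,0,0.011,0,0,0,24],[0.018,0,0.017,0,0,0,24],[0.022,0,0.02,0,0,0,24],[0.025,0,0.023,0,0,0,24],[0.027,0,0.025,0,0,0,24],[0.027,0,0.025,0,0,0,24]]'
python3 -m creep '[[0.0015,0,0.0014,0,0,0,24],[0.003,0,0.0028,0,0,0,24],[0.003,0,0.0028,0,0,0,24]]'
```

```text
clock: 12.05
tool_pos: [0.6364, 0.2031, 0.0367]
tcp_rot: [3.141, -0.751, 1.461]
contact_force: [-1.0, -1.0, -1.0]
finger_gap: 0.0205
grasp_force: 0.5
clock: 12.42
tool_pos: [0.6367, 0.205, 0.0367]
tcp_rot: [3.141, -0.751, 1.461]
contact_force: [-0.3, -1.7, -1.2]
finger_gap: 0.0204
grasp_force: 0.8
```

No board contact yet, so I'll go on in 1 mm steps.

```bash
python3 -m creep '[[0.0015,0,0.0014,0,0,0,24],[0.003,0,0.0028,0,0,0,24],[0.003,0,0.0028,0,0,0,24]]'; python3 -m creep '[[0.0015,0,0.0014,0,0,0,24],[0.003,0,0.0028,0,0,0,24],[0.003,0,0.0028,0,0,0,24]]'
```

```text
clock: 12.8
tool_pos: [0.637, 0.2071, 0.0367]
tcp_rot: [3.141, -0.751, 1.461]
contact_force: [-0.5, -1.8, -0.3]
finger_gap: 0.0204
grasp_force: 0.7
clock: 13.18
tool_pos: [0.6372, 0.208, 0.0365]
tcp_rot: [3.141, -0.749, 1.459]
contact_force: [-2.4, -9.2, 2.0]
finger_gap: 0.0203
grasp_force: 3.8
```

It has hit the board at about 9 N. I'll back off and check.

```bash
python3 -m creep '[[-0.006,0,-0.006,0,0,0,24],[-0.015,0,-0.014,0,0,0,24],[-0.04,0,-0.038,0,0,0,24],[-0.07,0,-0.065,0,0,0,24],[-0.1,0,-0.093,0,0,0,24],[-0.13,0,-0.121,0,0,0,24],[-0.15,0,-0.14,0,0,0,24],[-0.15,0,-0.14,0,0,0,24]]'
python3 - <<'E'
from h import *; import cv2
st()
a=get_image("top")[110:290,100:280,::-1]; s=get_image("scene")[130:330,130:430,::-1]
cv2.imwrite("pics/d6.png",np.hstack([cv2.resize(a,(450,450)),cv2.resize(s,(350,450))]))
E
```

```text
clock: 14.18
tool_pos: [0.6261, 0.1063, 0.0367]
tcp_rot: [3.141, -0.751, 1.459]
contact_force: [-0.3, 0.1, -0.1]
finger_gap: 0.0205
grasp_force: 0.0
t 14.18 tcp [0.6261 0.1063 0.0367] tip [0.628  0.1233 0.0184] z [ 0.077  0.678 -0.731] q [-0.127  0.434 -0.299  0.85   0.751  1.551] F [-0.3  0.1 -0.1] gap 0.0205
```

View pics/d6.png

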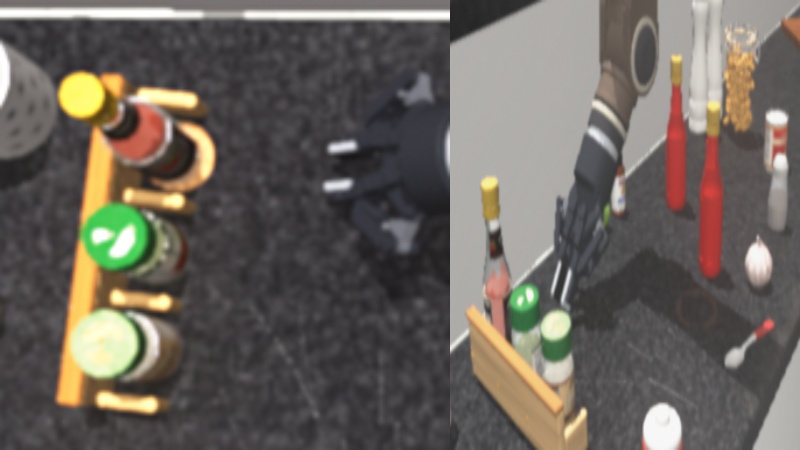

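The bottle is upright and against the back board. The jars are in their bays, and the red bottles, garlic and shaker are in place.

```bash
python3 -c "
from h import *
print(ray('top',133.2,148,.188)); print(hand_in())"
```

```text
[0.64078242 0.24794537]
the job is handed in; nothing more can be done
None
```

The clear sauce bottle stands upright in the free bay against the rack's back board, within about 1 mm of my estimate of home; the arm is clear, and the job was handed in at about 14 s.

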